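# Feed glass blanks through the sorting gate

## Robot

A 6-joint arm with a two-finger parallel gripper is mounted at the origin on the work surface. World frame = base frame: x ahead of the robot, y to its left, z up, the work surface at z = 0. Lengths are in m, angles in rad, forces in N, time in s.
With the tool pointing down it reaches from about 0.375 to 0.9 m from the base axis. Payload 3.1 kg.
Tool frame: the origin (TCP) lies at the very end of the fingers, on their centre line; the grasp point (between the pads) lies 19 mm behind it; x points along the fingers, y is the direction in which the jaws open and shut, and the axes are right-handed (so a half turn about x gives the same grasp; the last joint's range is limited). The gripper opens to 87 mm and grips with 3 to 60 N. Pads are 19 mm wide; open, the fingers measure 117 mm over their backs; the gripper's body (75 mm by 190 mm) begins 51 mm behind the grasp point.
Start: joints at [-1.365, 0.527, 1.433, -0, 1.181, -0.178], TCP at [0.234, -0.579, 0.223] pointing down, gripper open.
Joint ranges: [-3.08, 3.08], [-0.75, 2.2], [0.22, 2.44], [-1.43, 4.57], [0, 2.65], [-2.85, 2.85]. Speed limits (rad/s): [2.79, 2.79, 3.14, 3.14, 3.14, 3.14].

## Interface

Orientations are given as a unit quaternion [x, y, z, w].
In Python, from rig import robot gives the robot as it stands.
- The arm moves only by the tool carry_out, never from a script. Its argument "commands" is a list that holds one entry, the list of rows, each a list of 5 numbers: the opening, from 0 (shut) to 1 (fully open), then the shift along the tool's x, y, z in mm, then the turn about the tool's x in degrees. In form: [[[hand, x, y, z, twist], ...]]. A call has 1 to 8 rows; each row shifts and turns the pose as measured when the row begins, along the tool's axes as they then stand; what a row does not reach is not made up. A row lasts 1/12 s, in which the tool goes at most 41.7 mm and 7.16 degrees, less where a joint would pass 70% of its speed; a pose out of reach is approached as far as the arm can. A call with a gripper value outside its range is refused whole. The fingers move at their own pace and stop on an object; "force" is the grip in N (left out, the last holds). Time passes only in rows, so rows that do not move let the fingers close. It gives the time, the measured TCP pose, the force and the opening at its end, in the units of the state.
- robot.get_obs(): the state, without advancing time (a new reading comes with each control period).
- robot.camera(name): name is "side" or "top" or "wrist"; returns the picture (480x640x3 uint8, red, green, blue); there is no depth.
- robot.camera_model(name): a dict with "fx", "fy", "cx", "cy" (pixels), "k1" (the pictures are not rectified: a ray, as slopes to the right and down, at radius r is drawn at 1 + k1 r^2 times it, then the intrinsics apply), "R" (3x3) and "t" (3): a world point X has camera coordinates R X + t. Camera axes: x right, y down, z forward; pixel columns grow to the right and rows downward; lengths in m; the calibration is good to about 2 mm. A picture is of the moment at which its call begins: read the wrist's pose just before it. camera_model takes no time and is no camera call; for the wrist camera it gives the pose at the moment of the call.
- robot.hand_in(): hands the job in, once; it reports no verdict.
The state is a dict: "time": time; "q": joint angles; "joint_velocities": joint speeds; "joint_torque": joint torques, N m; "position": TCP position; "tool_rot": TCP orientation; "ft_force": force on the tool from outside, world axes, zero at the start; "moment": the same for the moment, N m; "grip_width": finger opening in m.
Only numpy, scipy, OpenCV 4.12 (cv2) and the standard library are available. Lean on these libraries where they do the work, as an engineer would, in place of code of your own. Each camera call takes 0.05 s, during which the arm holds its last target. There are 200 camera calls.

## Task

Using only the fingertips, push the three loose glass discs lying on the maple sorting board through the narrow gate in its fence, one at a time, so that each drops into the sunken slot behind the gate before the next one follows. Slide them along the board: never pick a disc up. Leave the mandrel stand, the glass chunk, the saucer and the canister alone.

Things in the scene. Friction and masses are not known exactly. Their poses are not given: they have to be found in the camera images.
- board: Fixed maple board, 260 mm long (x), 286 mm wide (y). Origin at table level under the middle of the edge where the bed ends and the slot begins; +x is the way discs are pushed, from bed to slot; +y left of that; z up. The bed is flat, 75 mm above the table, x -180 to -6 mm, y -137 to 137 mm, with a lip 8 mm high, 6 mm wide at its back and sides. The slot follows at x 0 to 66 mm.
- gate (a point): Middle of the gate, a gap 44 mm wide (board y -22 to 22 mm) in the aluminium fence across the end of the bed. The fence is 6 mm thick (board x -6 to 0 mm) and stands 16 mm above the bed. This point is at bed height, board x = -3 mm, y = 0.
- slot (a point): Centre of the slot's floor, 6 mm above the table. The slot is an open-topped pit directly behind the fence, board x 0 to 66 mm, y -50 to 50 mm, 69 mm deep below the bed; a disc tips in once its centre has gone past board x = 0. Its far wall is level with the bed.
- disc1_center (a point): Centre (half-way up) of a loose round glass disc blank lying flat, 30 mm diameter, 12 mm thick, about 21 g. All three are alike. At the start it lies on the board's bed, its centre 70 to 105 mm before the inside edge of the slot, 52 to 72 mm to the left (+y) of the gate's middle line.
- disc2_center (a point): Centre (half-way up) of a loose round glass disc blank lying flat, 30 mm diameter, 12 mm thick, about 21 g. All three are alike. At the start it lies on the board's bed, its centre 70 to 105 mm before the inside edge of the slot, within 6 mm of the gate's middle line.
- disc3_center (a point): Centre (half-way up) of a loose round glass disc blank lying flat, 30 mm diameter, 12 mm thick, about 21 g. All three are alike. At the start it lies on the board's bed, its centre 70 to 105 mm before the inside edge of the slot, 52 to 72 mm to the right (-y) of the gate's middle line.
- disc1: The disc of disc1_center; origin at the centre of its underside, z along its axis.
- disc2: The disc of disc2_center; origin at the centre of its underside, z along its axis.
- disc3: The disc of disc3_center; origin at the centre of its underside, z along its axis.
- stand: Fixed maple stand, 45 x 150 x 35 mm, with six thin upright steel mandrels with glass tips, 194 mm tall in all; on the right (-y) of the slot end of the board. Origin at the centre of its underside. Not to be touched.
- chunk: Loose red glass chunk, about 52 mm across, 36 mm tall, on the table left (+y) of the board; origin at the centre of its underside. Leave alone.
- saucer: Loose terracotta saucer, 100 mm across, 18 mm tall, on the table right (-y) of the board; origin at the centre of its underside. Leave alone.
- canister: Loose stainless canister, 70 mm diameter, 85 mm tall, on the table beyond the slot on the left (+y) side; origin at the centre of its underside. Leave alone.
Mind the look-alikes: they are no part of the job. What is shaped like the disc2 but pink is not meant.

How it is judged:
By the outcome, as a careful person would: the job done as asked, in the order asked, and still so for the second after the job is handed in, with the robot touching nothing.
It also fails if it takes over 64 s, if anything falls off the work surface, if the arm or the gripper's body presses on something with over 40 N, if the wrist force passes 120 N, or if a joint passes its speed limit or range.

## Working session

There is one attempt and no reset: what is moved stays moved. The work goes in short steps, Python scripts to look and compute and a tool call to move; the robot and the scene stay as the last step left them, time stands still between calls to the robot, and variables do not carry over. Pictures are saved under pics/ and viewed, on a budget of 10 in all, crops included, one or two more only if the job needs it, and the job is handed in when it is done.

Besides the shell and the picture viewer there is one more tool, called after "Request:" by a JSON object that holds its "fn" and its "kwargs". carry_out: Moves the arm, as the interface text tells. Its arguments: {"type":"object","properties":{"commands":{"type":"array"},"force":{"type":"number"}},"required":["commands"]}

```bash
ls; mkdir -p pics
python3 - <<'E'
from rig import robot
import cv2,numpy as np
print(robot.get_obs())
for n in("top","side"):
    im=robot.camera(n);cv2.imwrite(f"pics/{n}0.png",im[:,:,::-1])
    print(n,robot.camera_model(n))
E
```

```text
pics
{'time': 0.0, 'q': array([-1.36550372e+00,  5.28483379e-01,  1.43391189e+00,  2.09386799e-05,
        1.18137868e+00, -1.78514167e-01]), 'joint_velocities': array([-9.92423064e-05,  1.50338380e-03,  8.67605208e-04,  1.17512525e-03,
       -1.46414192e-03,  8.73698157e-04]), 'joint_torque': array([-1.54329937e-03, -4.40043175e+01, -1.76593924e+01,  6.32314011e-02,
        5.82140533e-02, -1.76581066e-04]), 'position': array([ 0.23390583, -0.57878887,  0.22155801]), 'tool_rot': array([-0.69412306, -0.13563322,  0.69413002, -0.13409077]), 'ft_force': array([-0.82502826, -0.4850081 ,  0.13453986]), 'moment': array([-0.01128542, -0.04277049, -0.00457375]), 'grip_width': 0.08679702430989698}
top {'fx': 469.6928570943058, 'fy': 469.6928570943058, 'cx': 321.8592632388387, 'cy': 240.24053447732103, 'k1': -0.048764480149055926, 'R': array([[-0.0294101 , -0.99956453,  0.00240581],
       [-0.98842711,  0.02872389, -0.14895229],
       [ 0.14881833, -0.00675867, -0.98884146]]), 't': array([0.02217721, 0.58530372, 0.83496036])}
side {'fx': 497.99412974673737, 'fy': 497.99412974673737, 'cx': 320.81838825275065, 'cy': 236.0607363235875, 'k1': 0.0028894050329340924, 'R': array([[-0.96878489, -0.2479006 ,  0.00106363],
       [-0.12854797,  0.49868208, -0.85719986],
       [ 0.21196994, -0.830579  , -0.51498278]]), 't': array([0.57916009, 0.14167281, 0.74331164])}
```

View pics/top0.png

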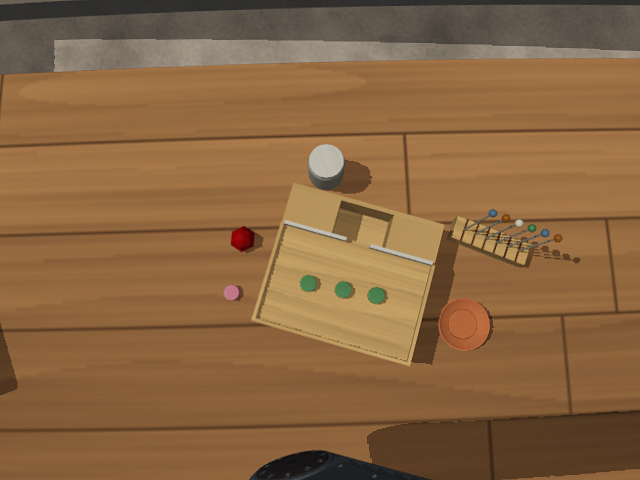

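View pics/side0.png

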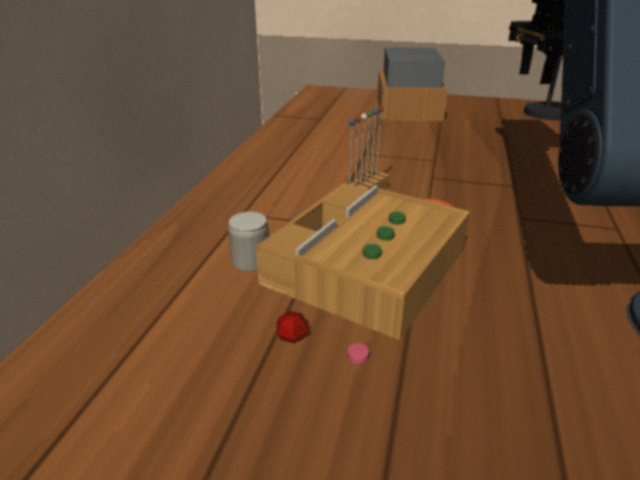

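The top view shows three green discs on the board bed at about (309,283), (344,290) and (377,296). The pink look-alike is on the table at (232,293). The fence strips run (285,222)-(347,239) and (370,246)-(433,263). Side view: discs at (373,251), (385,233) and (397,217), pink at (358,353). Possible confusions: pink disc (232,293) and red chunk (242,239). I choose the three green discs on the bed.

```bash
cat > h.py <<'E'
import cv2,numpy as np
def ray(m,uv):
    d=(np.array(uv,float)-[m['cx'],m['cy']])/[m['fx'],m['fy']]
    s=d.copy()
    for _ in range(10): s=d/(1+m['k1']*(s@s))
    return -m['R'].T@m['t'], m['R'].T@np.array([s[0],s[1],1])
def onz(m,uv,z):
    o,d=ray(m,uv); return o+d*(z-o[2])/d[2]
def proj(m,X):
    c=m['R']@np.asarray(X)+m['t']; s=c[:2]/c[2]
    return s*(1+m['k1']*(s@s))*[m['fx'],m['fy']]+[m['cx'],m['cy']]
def tri(a,b):
    (o1,d1),(o2,d2)=a,b
    k=np.linalg.lstsq(np.c_[d1,-d2],o2-o1,rcond=None)[0]
    p,q=o1+d1*k[0],o2+d2*k[1]; return (p+q)/2,np.linalg.norm(p-q)
def blobs(mask,amin):
    n,l,s,c=cv2.connectedComponentsWithStats(mask.astype(np.uint8))
    return [(c[i],s[i],l==i) for i in range(1,n) if s[i][4]>=amin]
def green(im):
    h=cv2.cvtColor(im,cv2.COLOR_RGB2HSV); return (h[...,0]>50)&(h[...,0]<90)&(h[...,1]>100)
E
python3 - <<'E'
from h import *
from rig import robot
M={n:robot.camera_model(n) for n in("top","side")}
I={n:cv2.imread(f"pics/{n}0.png")[:,:,::-1].copy() for n in M}
G={n:[b for b in blobs(green(I[n]),40)] for n in M}
for n in G: print(n,[(b[0].round(1),b[1][4]) for b in G[n]])
t=sorted(G['top'],key=lambda b:b[0][0]); s=sorted([b for b in G['side'] if b[0][1]>200],key=lambda b:b[0][0])
for a,b in zip([x for x in t if 290<x[0][0]<400],s):
    print('disc z=.083',onz(M['top'],a[0],.083).round(4),onz(M['side'],b[0],.082).round(4),'tri',tri(ray(M['top'],a[0]),ray(M['side'],b[0])))
for n in M:
  h=cv2.cvtColor(I[n],cv2.COLOR_RGB2HSV); w=(h[...,1]<50)&(h[...,2]>120)
  for c,st,m in blobs(w,40):
    if n=='top' and not(200<c[1]<300 and 270<c[0]<450): continue
    if n=='side' and not(180<c[1]<260 and 290<c[0]<400): continue
    r=cv2.minAreaRect(np.argwhere(m)[:,::-1].astype(np.float32)); bp=cv2.boxPoints(r)
    print(n,c.round(1),st[4],bp.round(1).tolist()); print([onz(M[n],p,.091)[:2].round(4).tolist() for p in bp])
h=cv2.cvtColor(I['top'],cv2.COLOR_RGB2HSV)
for p in [(295,184),(445,225),(411,364),(253,320)]: print('corner',p,onz(M['top'],p,.083 if p[1]>300 else .075).round(4))
for p in [(492,212),(558,238)]: print('mandrel tip',onz(M['top'],p,.194).round(3))
print('can',onz(M['top'],(326,160),.085).round(3))
c=cv2.resize(I['top'][170:370,240:500],None,fx=3,fy=3,interpolation=cv2.INTER_CUBIC)
cv2.imwrite("pics/crop1.png",c[:,:,::-1])
E
```

```text
top [(array([308.1, 282.6]), np.int32(174)), (array([342.9, 288.7]), np.int32(174)), (array([376.2, 294.7]), np.int32(184))]
side [(array([396.5, 217.5]), np.int32(107)), (array([385.3, 232.9]), np.int32(129)), (array([371.8, 250.8]), np.int32(139))]
disc z=.083 [0.505  0.0317 0.083 ] [0.5068 0.0339 0.082 ] tri (array([0.50609191, 0.03188646, 0.08071789]), np.float64(0.001912219346385142))
disc z=.083 [ 0.4925 -0.0291  0.083 ] [ 0.494  -0.0262  0.082 ] tri (array([ 0.49343704, -0.02915155,  0.08028533]), np.float64(0.0017105449336737336))
disc z=.083 [ 0.4803 -0.0873  0.083 ] [ 0.4825 -0.0841  0.082 ] tri (array([ 0.48153868, -0.08758008,  0.08012861]), np.float64(0.0024038272846772565))
top [315.3 230.1] 221 [[283.70001220703125, 223.10000610351562], [284.6000061035156, 219.6999969482422], [346.6000061035156, 236.89999389648438], [345.6000061035156, 240.3000030517578]]
[[0.6114, 0.0724], [0.6175, 0.0706], [0.5832, -0.0386], [0.5773, -0.0367]]
top [401.  254.2] 221 [[369.3999938964844, 247.0], [370.3999938964844, 243.6999969482422], [432.5, 261.3999938964844], [431.5, 264.70001220703125]]
[[0.5641, -0.0783], [0.57, -0.0802], [0.5352, -0.1884], [0.5294, -0.1864]]
side [360.4 199. ] 90 [[344.5, 211.5], [373.0, 183.0], [376.5, 186.5], [348.0, 215.0]]
[[0.5721, -0.0665], [0.5427, -0.1959], [0.5336, -0.1818], [0.5636, -0.0555]]
side [314.4 235.8] 116 [[295.3999938964844, 250.10000610351562], [332.0, 218.6999969482422], [334.1000061035156, 221.10000610351562], [297.3999938964844, 252.5]]
[[0.619, 0.0752], [0.5873, -0.0358], [0.582, -0.0285], [0.6141, 0.0809]]
corner (295, 184) [0.6869 0.0516 0.075 ]
corner (445, 225) [ 0.6025 -0.2196  0.075 ]
corner (411, 364) [ 0.3592 -0.1423  0.083 ]
corner (253, 320) [0.4426 0.1296 0.083 ]
mandrel tip [ 0.6   -0.263  0.194]
mandrel tip [ 0.556 -0.365  0.194]
can [ 0.728 -0.007  0.085]
```

View pics/crop1.png

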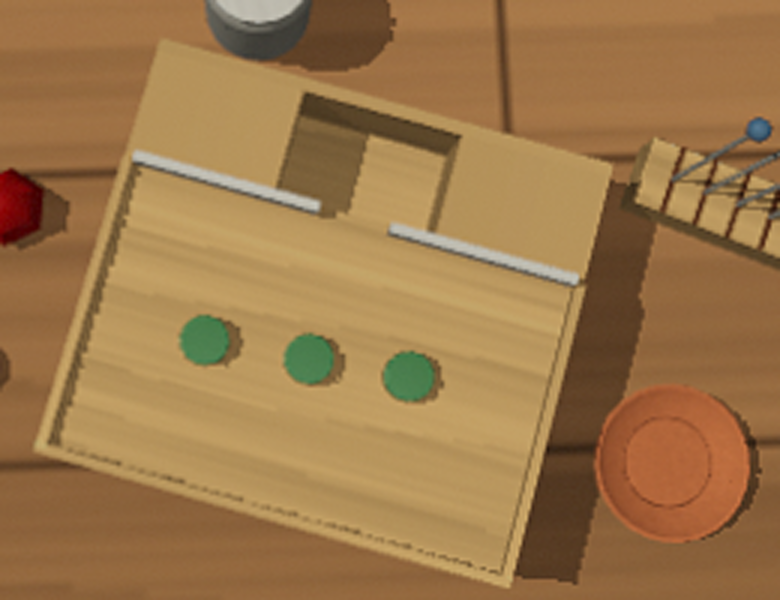

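The crop confirms three identical green discs at crop px (205,340), (310,358) and (409,377), all on the bed with the gate gap open. Board coordinates by hand: d2 (-89,3), d1 (-96,65), d3 (-83,-56) mm, all within the stated ranges. The board's yaw is about -17.6°.

Plan: use a slightly open two-finger cradle, about 12 mm, with disc 2 first.

```bash
cat > b.py <<'E'
from h import *
import sys
from rig import robot
from scipy.spatial.transform import Rotation as Ro
O=np.array([.5764,-.0589]); th=np.arctan2(-.3026,.953); ux=np.array([np.cos(th),np.sin(th)]); uy=np.array([-ux[1],ux[0]])
def tob(p): d=np.asarray(p)[:2]-O; return np.array([d@ux,d@uy])*1000
def tow(b): return O+(b[0]*ux+b[1]*uy)/1000
def where():
    s=robot.get_obs(); R=Ro.from_quat(s['tool_rot']).as_matrix()
    z=R[:2,2]; return s,R,np.degrees(np.arctan2(z@uy,z@ux))
def plan(bx,by,z,push):   # push = board-frame direction (deg) for tool z
    s,R,a=where(); tw=(push-a+180)%360-180
    d=np.r_[tow((bx,by)),z]-s['position']
    print('t',round(s['time'],2),'at',tob(s['position']).round(1),'z',(s['position'][2]*1000).round(1),'ang',a.round(1),'tilt',R[2,0].round(4),'q6',s['q'][5].round(2),'F',s['ft_force'].round(1))
    print('shift tool mm now',(R.T@d*1000).round(1),'| twist',-tw,'| shift after twist',((R@Ro.from_euler('x',-tw,degrees=True).as_matrix()).T@d*1000).round(1))
def discs():
    m=robot.camera_model('top'); im=robot.camera('top')
    for c,st,_ in blobs(green(im),30): print('green',c.round(1),st[4],tob(onz(m,c,.083)).round(1))
    return im
if __name__=='__main__':
    a=[float(x) for x in sys.argv[1:]]; plan(*a[:4])
E
python3 b.py -140 3 0.16 0; python3 b.py -140 3 0.16 180
```

```text
t 0.1 at [-169.1 -599.2] z 221.7 ang -140.4 tilt -1.0 q6 -0.18 F [-0.7 -1.  -0.1]
shift tool mm now [  62.7 -445.3 -406.3] | twist -140.39439819950633 | shift after twist [ 62.7 602.1  29.1]
t 0.1 at [-169.1 -599.2] z 221.7 ang -140.4 tilt -1.0 q6 -0.18 F [-0.7 -1.  -0.1]
shift tool mm now [  62.7 -445.3 -406.3] | twist 39.60560180049367 | shift after twist [  62.7 -602.1  -29.1]
```

Request:
{"fn": "carry_out", "kwargs": {"commands": [[[0.14,0,-28,-25,0],[0.14,0,-28,-25,0],[0.14,0,-28,-25,0],[0.14,0,-28,-25,0],[0.14,0,-28,-25,0],[0.14,0,-28,-25,0],[0.14,0,-28,-25,0],[0.14,0,-28,-25,0]]], "force": 20}}

```text
time: 0.77
position: [0.3356, -0.2934, 0.2169]
tool_rot: [-0.694, -0.13, 0.696, -0.13]
ft_force: [0.1, -0.7, -0.2]
grip_width: 0.0416
```

Request:
{"fn": "carry_out", "kwargs": {"commands": [[[0.14,0,-28,-25,0],[0.14,0,-28,-25,0],[0.14,0,-28,-25,0],[0.14,0,-28,-25,0],[0.14,0,-28,-25,0],[0.14,0,-28,-25,0],[0.14,0,-28,-25,0],[0.14,0,0,0,0]]]}}

```text
time: 1.43
position: [0.4292, -0.0282, 0.216]
tool_rot: [-0.694, -0.133, 0.696, -0.13]
ft_force: [-0.8, -0.3, 0.2]
grip_width: 0.0126
```

Request:
{"fn": "carry_out", "kwargs": {"commands": [[[0.14,0,0,0,7],[0.14,0,0,0,7],[0.14,0,0,0,7],[0.14,0,0,0,7],[0.14,0,0,0,7],[0.14,0,0,0,5],[0.14,0,0,0,0]]]}}

```text
time: 2.02
position: [0.427, -0.0256, 0.2144]
tool_rot: [-0.694, 0.12, 0.7, 0.122]
ft_force: [-0.1, 0.3, -0.1]
grip_width: 0.0121
```

```bash
python3 b.py -140 3 0.1 180
```

```text
t 2.02 at [-152.5  -13.4] z 214.4 ang 178.0 tilt -1.0 q6 1.59 F [-0.1  0.3 -0.1]
shift tool mm now [114.3 -16.8 -12.9] | twist -2.0481805200040526 | shift after twist [114.3 -16.3 -13.5]
```

Request:
{"fn": "carry_out", "kwargs": {"commands": [[[0.14,15,-9,-7,-2],[0.14,15,-9,-7,0],[0.14,15,0,0,0],[0.14,15,0,0,0],[0.14,15,0,0,0],[0.14,15,0,0,0],[0.14,15,0,0,0],[0.14,0,0,0,0]]]}}

```text
time: 2.68
position: [0.4472, -0.0167, 0.1057]
tool_rot: [-0.698, 0.102, 0.701, 0.102]
ft_force: [-0.5, -0.6, -0.2]
grip_width: 0.0121
```

Run:
```python
from b import *
plan(-140,3,.079,180)
im=discs(); cv2.imwrite('pics/w1.png',robot.camera('wrist')[:,:,::-1])
```

```text
t 2.68 at [-135.9    1.1] z 105.7 ang -178.9 tilt -1.0 q6 1.57 F [-0.5 -0.6 -0.2]
shift tool mm now [26.7 -2.   3.9] | twist 1.0699844963352234 | shift after twist [26.7 -1.9  3.9]
green [531.7 227.7] 37 [ 110.5 -297.4]
```

View pics/w1.png

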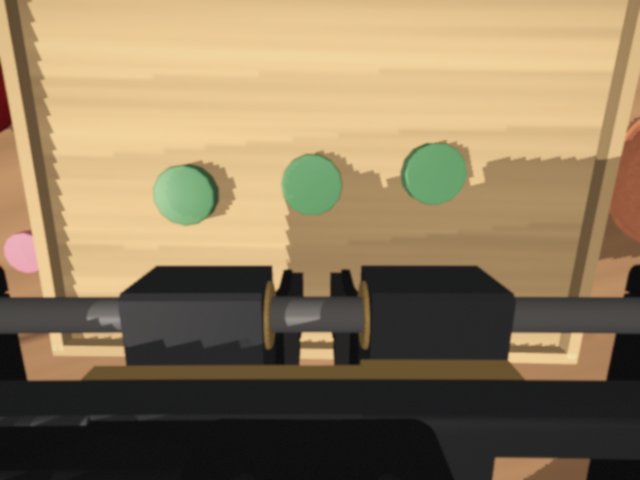

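The wrist view shows the discs at (185,194), (312,184) and (436,173), with the fingertips straddling column ~316 just behind the middle one. I'll measure the discs in this view too.

```bash
cat >> b.py <<'E'
def wdiscs(save=None):
    m=robot.camera_model('wrist'); im=robot.camera('wrist')
    h=cv2.cvtColor(im,cv2.COLOR_RGB2HSV); g=(h[...,0]>45)&(h[...,0]<95)&(h[...,1]>60)&(h[...,2]>50)
    for c,st,k in blobs(g,300):
        (u,r)=cv2.minEnclosingCircle(np.argwhere(k)[:,::-1].astype(np.float32))
        p=onz(m,u,.085); e=np.array(u)+[r,0]; print('wrist disc px',c.round(0),'r mm',round(1e3*np.linalg.norm(onz(m,e,.085)-p),1),'board',tob(p).round(1))
    if save: cv2.imwrite(save,im[:,:,::-1])
    return im,m
E
python3 -c "
from b import *
im,m=wdiscs()
for y in(-22,22): print('gate edge px',proj(m,np.r_[tow((-6,y)),.091]).round())
s=robot.get_obs();print('tcp px',proj(m,s['position']).round())"
```

```text
wrist disc px [433. 175.] r mm 15.6 board [-81.5 -53.7]
wrist disc px [312. 186.] r mm 14.7 board [-87.8   4.8]
wrist disc px [190. 196.] r mm 15.2 board [-93.   65.3]
gate edge px [378. -10.]
gate edge px [272. -12.]
tcp px [317. 293.]
```

Request:
{"fn": "carry_out", "kwargs": {"commands": [[[0.14,9,-1,1,1],[0.14,9,-1,0,0],[0.14,8,0,0,0],[0.14,0,0,0,0]]]}}

```text
time: 3.17
position: [0.4522, -0.0161, 0.0845]
tool_rot: [0.703, -0.108, -0.695, -0.107]
ft_force: [0.2, 0.0, -0.2]
grip_width: 0.0124
```

```bash
python3 -c "
from b import *
plan(-60,2,.079,180)
wdiscs()"
```

```text
t 3.17 at [-131.3    3.2] z 84.5 ang -179.9 tilt -0.9999 q6 1.59 F [ 0.2  0.  -0.2]
shift tool mm now [  6.3   1.4 -71.2] | twist 0.12616090083747622 | shift after twist [  6.3   1.2 -71.2]
wrist disc px [451. 185.] r mm 15.7 board [-81.3 -53.5]
wrist disc px [314. 199.] r mm 14.6 board [-87.8   4.7]
wrist disc px [179. 213.] r mm 15.3 board [-93.1  65.2]
```

Request:
{"fn": "carry_out", "kwargs": {"commands": [[[0.14,6,-1,-4,0],[0.14,1,0,-6,0],[0.14,0,0,-6,0],[0.14,0,0,-6,0],[0.14,0,0,-6,0],[0.14,0,0,-6,0],[0.14,0,0,-6,0],[0.14,0,0,0,0]]]}}

```text
time: 3.88
position: [0.4975, -0.0291, 0.0791]
tool_rot: [0.704, -0.108, -0.693, -0.106]
ft_force: [0.4, -0.5, 0.2]
grip_width: 0.0121
```

```bash
python3 -c "
from b import *
plan(-60,2,.079,180)
wdiscs('pics/w2.png')"
```

```text
t 3.88 at [-84.2   4.5] z 79.1 ang -179.8 tilt -0.9999 q6 1.59 F [ 0.4 -0.5  0.2]
shift tool mm now [  0.5   2.6 -24.2] | twist 0.19246218105070056 | shift after twist [  0.5   2.5 -24.2]
wrist disc px [316. 245.] r mm 15.1 board [-59.9   4.8]
```

View pics/w2.png

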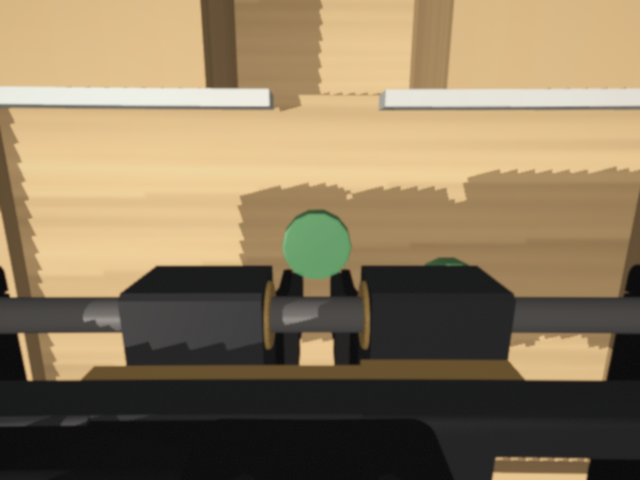

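The disc is nested in the cradle at (316,245). The fence gap edges are at (271,98) and (381,98). Now the gate in this view:

```bash
python3 -c "
from b import *
m=robot.camera_model('wrist')
for u in [(271,90),(381,91)]: print(tob(onz(m,u,.091)).round(1))
for u in [(5,90),(635,91)]: print(tob(onz(m,u,.091)).round(1))"
```

```text
[ 0.8 21.9]
[  0.6 -19.2]
[  0.  120.3]
[   0.2 -113. ]
```

Request:
{"fn": "carry_out", "kwargs": {"commands": [[[0.14,0,0.5,-7,0],[0.14,0,0.5,-7,0],[0.14,0,0.5,-7,0],[0.14,0,0.5,-7,0],[0.14,0,0.5,-7,0],[0.14,0,0.5,-7,0],[0.14,0,0,-7,0],[0.14,0,0,0,0]]]}}

```text
time: 4.6
position: [0.5468, -0.0481, 0.0796]
tool_rot: [0.704, -0.108, -0.694, -0.106]
ft_force: [0.3, -0.7, 0.2]
grip_width: 0.0124
```

```bash
python3 -c "
from b import *
plan(-20,1.3,.079,180)
wdiscs('pics/w3.png')"
```

```text
t 4.6 at [-31.5   1.3] z 79.6 ang -179.8 tilt -0.9999 q6 1.58 F [ 0.3 -0.7  0.2]
shift tool mm now [  0.8   0.  -11.5] | twist 0.1891390130003856 | shift after twist [  0.8  -0.  -11.5]
wrist disc px [316. 244.] r mm 15.2 board [-7.   1.6]
```

Request:
{"fn": "carry_out", "kwargs": {"commands": [[[0.14,0,0,-6,0],[0.14,0,0,-6,0],[0.14,0,0,-2,0],[0.14,0,0,0,0]]]}}

```text
time: 4.98
position: [0.559, -0.0519, 0.0793]
tool_rot: [0.702, -0.108, -0.696, -0.106]
ft_force: [0.3, 0.7, 0.3]
grip_width: 0.0123
```

```bash
python3 -c "
from b import *
plan(-20,1.3,.079,180)
wdiscs('pics/w4.png')"
```

```text
t 4.98 at [-18.7   1.4] z 79.3 ang -179.8 tilt -1.0 q6 1.58 F [0.3 0.7 0.3]
shift tool mm now [0.3 0.1 1.3] | twist 0.20567092765850248 | shift after twist [0.3 0.1 1.3]
wrist disc px [316. 245.] r mm 15.0 board [5.4 1.9]
```

Request:
{"fn": "carry_out", "kwargs": {"commands": [[[0.14,0,0,-3,0],[0.14,0,0,0,0],[0.14,0,0,0,0]]]}}

```text
time: 5.28
position: [0.5615, -0.0525, 0.0793]
tool_rot: [0.702, -0.107, -0.696, -0.106]
ft_force: [0.6, 0.3, 0.2]
grip_width: 0.0121
```

```bash
python3 -c "
from b import *
plan(-20,1.3,.079,180)
wdiscs('pics/w5.png')"
```

```text
t 5.28 at [-16.2   1.6] z 79.3 ang -179.8 tilt -1.0 q6 1.58 F [0.6 0.3 0.2]
shift tool mm now [0.2 0.2 3.8] | twist 0.2174370540479913 | shift after twist [0.2 0.3 3.8]
wrist disc px [317. 182.] r mm 10.1 board [35.   1.9]
```

View pics/w5.png

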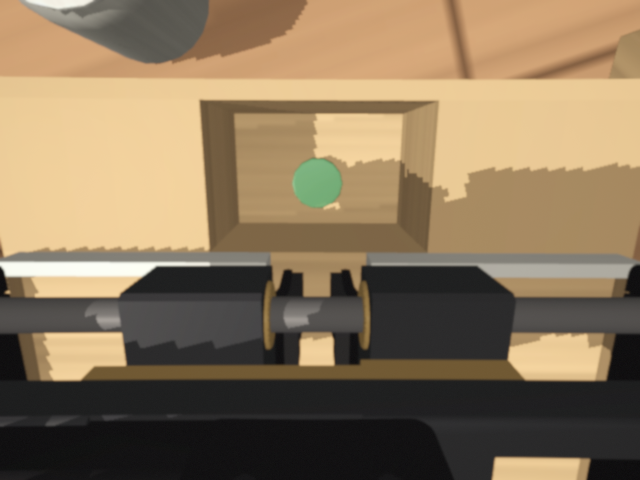

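Disc 2 lies flat on the slot floor at (317,182), and the fingers are still behind the fence. Next I retract and go round behind disc 1, pushing at -45°.

Request:
{"fn": "carry_out", "kwargs": {"commands": [[[0.14,0,0,8,0],[0.14,-20,0,10,0],[0.14,-25,0,10,0],[0.14,-5,-14,14,7],[0.14,0,-14,14,7],[0.14,0,-14,14,7],[0.14,0,-14,14,7],[0.14,0,-10,14,7]]]}}

```text
time: 6.0
position: [0.5024, 0.0492, 0.1303]
tool_rot: [0.634, -0.318, -0.629, -0.318]
ft_force: [0.6, 0.4, -0.3]
grip_width: 0.0122
```

```bash
python3 b.py -127 100 0.12 135
```

```text
t 6.0 at [-103.2   80.6] z 130.3 ang 144.2 tilt -1.0 q6 2.38 F [ 0.6  0.4 -0.3]
shift tool mm now [10.1 -1.8 30.7] | twist 9.176278866670629 | shift after twist [10.1  3.1 30.6]
```

Request:
{"fn": "carry_out", "kwargs": {"commands": [[[0.14,0,0,10,5],[0.14,0,0,11,4],[0.14,0,3,10,0],[0.14,0,0,0,0]]]}}

```text
time: 6.33
position: [0.4773, 0.0792, 0.1303]
tool_rot: [0.605, -0.368, -0.603, -0.368]
ft_force: [-1.0, -0.3, -0.8]
grip_width: 0.0122
```

```bash
python3 -c "
from b import *
plan(-127,100,.079,135)
wdiscs()"
```

```text
t 6.33 at [-136.3  101.6] z 130.3 ang 134.9 tilt -1.0 q6 2.6 F [-1.  -0.3 -0.8]
shift tool mm now [51.3 -5.4 -7.6] | twist -0.1315518912401501 | shift after twist [51.3 -5.4 -7.6]
wrist disc px [309. 165.] r mm 14.5 board [-94.2  66.1]
```

Request:
{"fn": "carry_out", "kwargs": {"commands": [[[0.14,10,-3,-4,0],[0.14,12,-3,-3,0],[0.14,12,0,0,0],[0.14,12,0,0,0],[0.14,6,0,0,0],[0.14,0,0,0,0]]]}}

```text
time: 6.88
position: [0.493, 0.0713, 0.0754]
tool_rot: [0.608, -0.366, -0.6, -0.369]
ft_force: [-2.6, 6.2, 12.6]
grip_width: 0.0124
```

```bash
python3 -c "
from b import *
plan(-46.5,19,.079,135)
wdiscs()"
```

```text
t 6.88 at [-118.8   98.8] z 75.4 ang 135.0 tilt -0.9999 q6 2.59 F [-2.6  6.2 12.6]
shift tool mm now [  -2.8    5.3 -107.6] | twist 0.0022672429320778065 | shift after twist [  -2.8    5.3 -107.6]
wrist disc px [331. 209.] r mm 14.6 board [-94.1  66.1]
```

Request:
{"fn": "carry_out", "kwargs": {"commands": [[[0.14,-4,3,0,0],[0.14,-1,3,0,0],[0.14,0,0,0,0]]]}}

```text
time: 7.18
position: [0.4883, 0.0669, 0.0803]
tool_rot: [0.608, -0.366, -0.6, -0.369]
ft_force: [-0.2, -0.4, 0.3]
grip_width: 0.0122
```

```bash
python3 -c "
from b import *
plan(-46.5,19,.079,135)
wdiscs()"
```

```text
t 7.18 at [-122.    93.2] z 80.3 ang 135.0 tilt -0.9999 q6 2.58 F [-0.2 -0.4  0.3]
shift tool mm now [   2.2   -0.8 -105.8] | twist 0.021211275462860613 | shift after twist [   2.2   -0.9 -105.8]
wrist disc px [317. 211.] r mm 14.6 board [-94.1  66.1]
```

Request:
{"fn": "carry_out", "kwargs": {"commands": [[[0.14,1,0,-7,0],[0.14,0,0,-7,0],[0.14,0,0,-7,0],[0.14,0,0,-7,0],[0.14,0,0,-7,0],[0.14,0,0,-7,0],[0.14,0,0,-7,0],[0.14,0,0,-7,0]]]}}

```text
time: 7.9
position: [0.5175, 0.0118, 0.0802]
tool_rot: [0.609, -0.366, -0.599, -0.369]
ft_force: [-0.5, -0.6, 0.4]
grip_width: 0.0122
```

```bash
python3 -c "
from b import *
plan(-46.5,19,.079,135)
wdiscs()"
```

```text
t 7.9 at [-77.5  49.6] z 80.2 ang 135.1 tilt -0.9999 q6 2.47 F [-0.5 -0.6  0.4]
shift tool mm now [  1.7  -0.3 -43.5] | twist 0.05319259667973597 | shift after twist [  1.7  -0.3 -43.5]
wrist disc px [245.  64.] r mm 11.2 board [9.6 1.3]
wrist disc px [508. 130.] r mm 16.8 board [-80.2 -54.2]
wrist disc px [316. 245.] r mm 15.1 board [-60.2  33.3]
```

Request:
{"fn": "carry_out", "kwargs": {"commands": [[[0.14,0,0,-7,0],[0.14,0,0,-7,0],[0.14,0,0,-7,0],[0.14,0,0,-7,0],[0.14,0,0,-7,0],[0.14,0,0,-6,0],[0.14,0,0,0,0]]]}}

```text
time: 8.53
position: [0.54, -0.0304, 0.0807]
tool_rot: [0.61, -0.366, -0.598, -0.369]
ft_force: [-0.4, -0.3, -0.7]
grip_width: 0.0122
```

```bash
python3 -c "
from b import *
plan(-46.5,19,.079,135)
wdiscs()"
```

```text
t 8.53 at [-43.4  16.2] z 80.7 ang 135.0 tilt -0.9999 q6 2.4 F [-0.4 -0.3 -0.7]
shift tool mm now [1.7 0.2 4.2] | twist -0.01983363272125871 | shift after twist [1.7 0.2 4.2]
wrist disc px [250. 154.] r mm 10.4 board [20.2 -8.4]
wrist disc px [317. 244.] r mm 15.1 board [-26.   -0.5]
wrist disc px [495. 245.] r mm 16.0 board [-80.  -54.4]
```

Request:
{"fn": "carry_out", "kwargs": {"commands": [[[0.14,1,0,6,0],[0.14,0,3.5,0,-7],[0.14,0,3.5,0,-7],[0.14,0,3.5,0,-7],[0.14,0,3.5,0,-7],[0.14,0,3.5,0,-7],[0.14,0,3.5,0,-7],[0.14,0,1,0,-3]]]}}

```text
time: 9.25
position: [0.5166, -0.0346, 0.0787]
tool_rot: [0.704, -0.1, -0.696, -0.1]
ft_force: [-0.4, 0.5, 0.3]
grip_width: 0.0121
```

```bash
python3 -c "
from b import *
plan(-52,0,.079,180)
wdiscs()"
```

```text
t 9.25 at [-64.4   5.1] z 78.7 ang -178.6 tilt -0.9999 q6 1.57 F [-0.4  0.5  0.3]
shift tool mm now [ -0.2   5.4 -12.2] | twist 1.409810890477047 | shift after twist [ -0.2   5.1 -12.4]
wrist disc px [326.  97.] r mm 10.6 board [20.   3.6]
wrist disc px [331. 214.] r mm 14.6 board [-26.   -0.1]
```

Request:
{"fn": "carry_out", "kwargs": {"commands": [[[0.14,0,3,0,1.4],[0.14,0,2.5,-4,0],[0.14,0,0,-6,0],[0.14,0,0,-6,0],[0.14,0,0,-6,0],[0.14,0,0,-6,0],[0.14,0,0,-3,0],[0.14,0,0,0,0]]]}}

```text
time: 9.97
position: [0.5472, -0.0491, 0.0788]
tool_rot: [0.702, -0.111, -0.695, -0.111]
ft_force: [-0.3, 0.7, -0.4]
grip_width: 0.0121
```

```bash
python3 -c "
from b import *
plan(-17,1,.079,180)
wdiscs()"
```

```text
t 9.97 at [-30.8   0.5] z 78.8 ang 179.6 tilt -1.0 q6 1.59 F [-0.3  0.7 -0.4]
shift tool mm now [ -0.1  -0.6 -13.8] | twist -0.40030482190041994 | shift after twist [ -0.1  -0.5 -13.8]
wrist disc px [314. 157.] r mm 10.2 board [30.4  1.1]
wrist disc px [316. 245.] r mm 15.2 board [-6.5  0.6]
```

Request:
{"fn": "carry_out", "kwargs": {"commands": [[[0.14,0,0,-5,0],[0.14,0,0,-5,0],[0.14,0,0,-5,0],[0.14,0,0,0,0],[0.14,0,0,0,0],[0.14,0,0,0,0]]]}}

```text
time: 10.52
position: [0.562, -0.0538, 0.0787]
tool_rot: [0.701, -0.111, -0.695, -0.111]
ft_force: [0.3, 0.3, -0.2]
grip_width: 0.0121
```

```bash
python3 -c "
from b import *
plan(-17,1,.079,180)
wdiscs('pics/w6.png')"
```

```text
t 10.52 at [-15.2   0.5] z 78.7 ang 179.6 tilt -1.0 q6 1.59 F [ 0.3  0.3 -0.2]
shift tool mm now [-0.3 -0.5  1.8] | twist -0.4044118406314965 | shift after twist [-0.3 -0.5  1.8]
wrist disc px [316. 193.] r mm 13.7 board [31.9 -0.4]
```

View pics/w6.png

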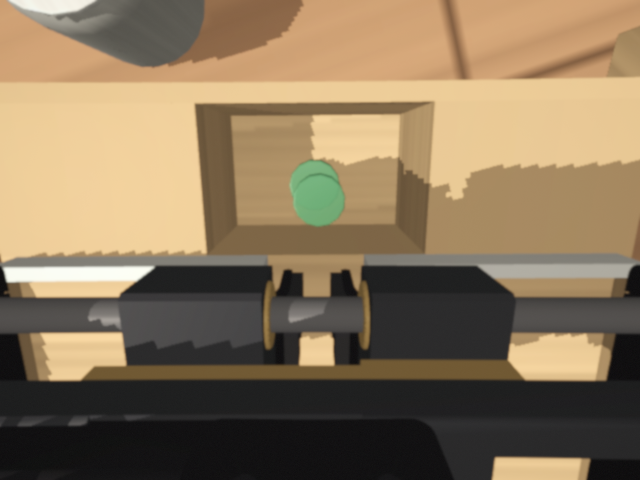

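Discs 2 and 1 are both in the slot, stacked at about (317,190). Now disc 3, mirrored at +45°.

Request:
{"fn": "carry_out", "kwargs": {"commands": [[[0.14,0,0,8,0],[0.14,-20,0,10,0],[0.14,-25,0,10,0],[0.14,-5,15,14,-7],[0.14,0,15,14,-7],[0.14,0,15,14,-7],[0.14,0,15,14,-7],[0.14,0,12,14,-7]]]}}

```text
time: 11.23
position: [0.4529, -0.1077, 0.1296]
tool_rot: [0.7, 0.11, -0.696, 0.11]
ft_force: [-0.9, 0.3, 0.7]
grip_width: 0.0121
```

```bash
python3 b.py -116 -90 0.12 -135
```

```text
t 11.23 at [-102.9  -83.8] z 129.6 ang -144.4 tilt -1.0 q6 0.78 F [-0.9  0.3  0.7]
shift tool mm now [ 9.5 -2.6 14.3] | twist -9.413302324178943 | shift after twist [ 9.5 -4.9 13.6]
```

Request:
{"fn": "carry_out", "kwargs": {"commands": [[[0.14,5,-1,8,-5],[0.14,5,-2,8,-4.4],[0.14,0,-1,0,0],[0.14,0,0,0,0]]]}}

```text
time: 11.57
position: [0.4302, -0.1102, 0.12]
tool_rot: [0.688, 0.169, -0.686, 0.169]
ft_force: [0.3, -1.0, 0.2]
grip_width: 0.0123
```

```bash
python3 -c "
from b import *
plan(-116,-90,.079,-135)
wdiscs()"
```

```text
t 11.57 at [-123.8  -93.2] z 120.0 ang -134.7 tilt -1.0 q6 0.58 F [ 0.3 -1.   0.2]
shift tool mm now [41.   3.3 -7.6] | twist 0.27222347086618015 | shift after twist [41.   3.3 -7.6]
wrist disc px [321. 163.] r mm 14.5 board [-82.  -54.3]
```

Request:
{"fn": "carry_out", "kwargs": {"commands": [[[0.14,10,1,0,0],[0.14,10,1,0,0],[0.14,10,0,0,0],[0.14,6,0,0,0],[0.14,0,0,0,0],[0.14,0,0,0,0]]]}}

```text
time: 12.12
position: [0.4356, -0.1112, 0.0844]
tool_rot: [0.69, 0.166, -0.684, 0.169]
ft_force: [-0.0, -0.4, -0.3]
grip_width: 0.0121
```

```bash
python3 -c "
from b import *
plan(-116,-90,.0795,-135)
wdiscs()"
```

```text
t 12.12 at [-118.4  -92.4] z 84.4 ang -135.0 tilt -1.0 q6 0.59 F [-0.  -0.4 -0.3]
shift tool mm now [ 5.  -0.  -3.4] | twist 0.04001166504150433 | shift after twist [ 5.  -0.  -3.4]
wrist disc px [313. 177.] r mm 14.5 board [-81.7 -54.3]
```

Request:
{"fn": "carry_out", "kwargs": {"commands": [[[0.14,4,-1,-7,0],[0.14,0,0,-7,0],[0.14,0,0,-7,0],[0.14,0,0,-7,0],[0.14,0,0,-7,0],[0.14,0,0,-7,0],[0.14,0,0,-7,0],[0.14,0,0,-7,0]]]}}

```text
time: 12.83
position: [0.491, -0.0819, 0.0825]
tool_rot: [0.691, 0.165, -0.683, 0.169]
ft_force: [-0.2, 0.5, 0.8]
grip_width: 0.0119
```

```bash
python3 -c "
from b import *
plan(-43,-17,.0795,-135)
wdiscs()"
```

```text
t 12.83 at [-74.4 -47.7] z 82.5 ang -135.0 tilt -0.9999 q6 0.7 F [-0.2  0.5  0.8]
shift tool mm now [  3.5   0.4 -43.9] | twist -0.0025147737190991393 | shift after twist [  3.5   0.5 -43.9]
wrist disc px [381.  71.] r mm 13.0 board [10.4 -0.5]
wrist disc px [316. 243.] r mm 15.0 board [-57.3 -30.8]
```

Request:
{"fn": "carry_out", "kwargs": {"commands": [[[0.14,2,0,-7,0],[0.14,0,0,-7,0],[0.14,0,0,-7,0],[0.14,0,0,-7,0],[0.14,0,0,-7,0],[0.14,0,0,-6,0],[0.14,0,0,0,0]]]}}

```text
time: 13.47
position: [0.5333, -0.0605, 0.0808]
tool_rot: [0.692, 0.165, -0.682, 0.17]
ft_force: [-0.1, 0.2, -0.9]
grip_width: 0.0124
```

Request:
{"fn": "carry_out", "kwargs": {"commands": [[[0.14,0,0,6,0],[0.14,0,-3.5,0,7],[0.14,0,-3.5,0,7],[0.14,0,-3.5,0,7],[0.14,0,-3.5,0,7],[0.14,0,-3.5,0,7],[0.14,0,-3.5,0,7],[0.14,0,-1,0,3]]]}}

```text
time: 14.13
position: [0.5192, -0.0428, 0.0801]
tool_rot: [0.701, -0.117, -0.694, -0.116]
ft_force: [0.3, -0.2, 0.0]
grip_width: 0.0125
```

```bash
python3 -c "
from b import *
plan(-52,0,.0795,180)
wdiscs()"
```

```text
t 14.13 at [-59.4  -1.9] z 80.1 ang 178.7 tilt -1.0 q6 1.6 F [ 0.3 -0.2  0. ]
shift tool mm now [ 0.7 -2.1 -7.3] | twist -1.3272870089235482 | shift after twist [ 0.7 -1.9 -7.4]
wrist disc px [310. 113.] r mm 13.4 board [19.2 -1.3]
wrist disc px [305. 218.] r mm 14.6 board [-23.1   2.2]
```

Request:
{"fn": "carry_out", "kwargs": {"commands": [[[0.14,0,-2,0,-1.3],[0.14,1,-2,-4,0],[0.14,0,0,-5,0],[0.14,0,0,-5,0],[0.14,0,0,-5,0],[0.14,0,0,-5,0],[0.14,0,0,-3,0],[0.14,0,0,0,0]]]}}

```text
time: 14.85
position: [0.5481, -0.0488, 0.0791]
tool_rot: [0.702, -0.106, -0.696, -0.105]
ft_force: [0.7, -0.1, -0.8]
grip_width: 0.0125
```

```bash
python3 -c "
from b import *
plan(-16,1,.0795,180)
wdiscs()"
```

```text
t 14.85 at [-30.   1.] z 79.1 ang -179.6 tilt -1.0 q6 1.58 F [ 0.7 -0.1 -0.8]
shift tool mm now [ -0.3   0.1 -14. ] | twist 0.3957168640160944 | shift after twist [ -0.3   0.  -14. ]
wrist disc px [318. 167.] r mm 13.6 board [27.6  0.7]
wrist disc px [316. 245.] r mm 15.2 board [-5.6  1.4]
```

Request:
{"fn": "carry_out", "kwargs": {"commands": [[[0.14,0,0,-5,0],[0.14,0,0,-5,0],[0.14,0,0,-4,0],[0.14,0,0,0,0],[0.14,0,0,0,0],[0.14,0,0,0,0]]]}}

```text
time: 15.4
position: [0.5621, -0.0532, 0.079]
tool_rot: [0.702, -0.106, -0.697, -0.105]
ft_force: [0.8, -0.2, -0.3]
grip_width: 0.012
```

```bash
python3 -c "
from b import *
plan(-16,1,.0795,180)
wdiscs('pics/w7.png')"
```

```text
t 15.4 at [-15.3   1.1] z 79.0 ang -179.6 tilt -1.0 q6 1.58 F [ 0.8 -0.2 -0.3]
shift tool mm now [-0.5  0.1  0.7] | twist 0.4052727170317212 | shift after twist [-0.5  0.1  0.7]
wrist disc px [317. 193.] r mm 14.0 board [31.6  0.4]
```

View pics/w7.png

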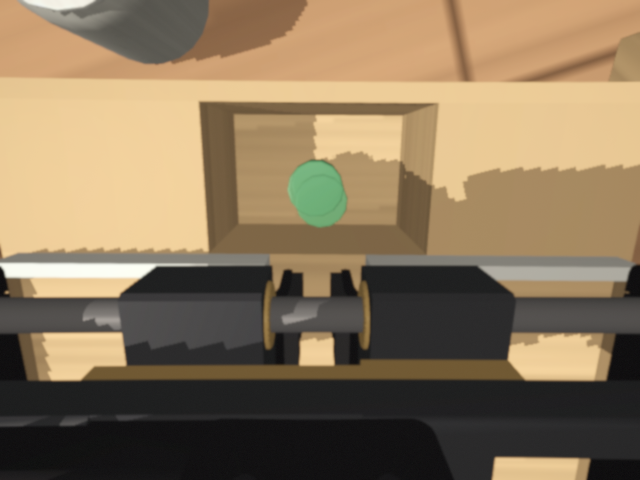

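All three are in a stack on the slot floor at about (317,193). I'll back off, rise and check from above.

Request:
{"fn": "carry_out", "kwargs": {"commands": [[[0.14,0,0,8,0],[0.14,-15,0,12,0],[0.14,-30,0,20,0],[0.14,-30,0,30,0],[0.14,-30,0,30,0],[0.14,-10,0,30,0],[0.14,0,0,0,0],[0.14,0,0,0,0]]]}}

```text
time: 16.12
position: [0.4261, -0.0112, 0.1942]
tool_rot: [0.699, -0.106, -0.699, -0.106]
ft_force: [0.1, 0.1, -0.2]
grip_width: 0.0117
```

```bash
python3 -c "
from b import *
s=robot.get_obs();print(s['time'],s['position'],s['ft_force'])
wdiscs('pics/w8.png')
a=cv2.imread('pics/w8.png');m=robot.camera('side')[:,:,::-1];cv2.imwrite('pics/end.png',np.vstack([cv2.resize(a,(400,300)),cv2.resize(m,(400,300))]))"
```

```text
16.1167 [ 0.42610463 -0.01118276  0.19423661] [ 0.06005936  0.09999844 -0.2172379 ]
```

View pics/end.png

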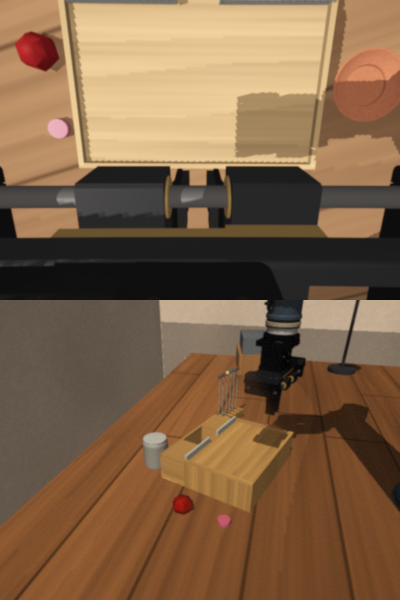

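The bed is empty. The chunk, saucer, canister, stand and pink disc are in place, and the arm is clear.

```bash
python3 -c "
from rig import robot
print(robot.hand_in())"
```

```text
the job is handed in; nothing more can be done
None
```

All three green discs are in the slot and the job is handed in, at about 16 s of the 64 s allowed. I slid them through the gate one at a time, in the order disc 2, disc 1, disc 3, with the fingertips about 12 mm apart as a cradle. I saw each disc on the slot floor before starting the next.

- **Last checks:** The bed was empty. The wrist view showed the discs piled on the slot floor near its middle, just before I backed off. It shows them overlapping, so I could not count all three separately. The fingers were clear of everything, and the chunk, saucer, canister and stand looked undisturbed. The pink look-alike was still on the table.
- **What went wrong or disagreed:** While lowering behind disc 1, the fingertips touched the bed with about 13 N, so I raised them at once. The top and wrist cameras differed by up to about 2.5 mm on the disc positions, so I used the wrist camera for the final alignment.

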